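Put the pepper shaker away in the sliding-cover seasoning box

TASK

Slide the cover of the wooden seasoning box all the way open by its crossbar and put the pepper shaker that stands on the worktop away inside: stand it upright on the round cork mat, setting it down gently rather than dropping it. Then slide the cover fully shut again. Do not shift or upset the jar already in the box, nor the two spice jars out on the worktop.

Things in the scene. Friction and masses are not known exactly. Their poses are not given: they have to be found in the camera images.
- box: Wooden seasoning box, fixed, 176 (its x) x 276 (its y) x 115 mm (z), turned up to 0.3 rad from square. Origin: centre of its underside. Walls 8 mm, inner floor at z 8 mm. The bay to use is its +y half, under the cover.
- bay (a point): Centre of the floor of the box's +y bay, axes as the box's. Inside, the bay is 160 (x) x 132 mm (y); its mouth between the rails is 150 mm wide in x, rail tops 107 mm above this point. Two places, at x -36 and x +36 mm from here: a jar stands in one, the cork mat lies in the other; which is which changes.
- cover (a joint): Sliding cover, a pale wooden panel 156 x 267 x 6 mm in grooves, top face at z 111 mm. Value in m: 0 = fully shut, 0.135 = fully open, when it sticks out past the box's -y end and the bay is clear; it opens in the box's -y direction. May start up to 30 mm open. Stays where left; pushing takes 2 to 3 N; firm stops at both ends.
- cover_bar (a point): Centre of the raised crossbar on the cover: 90 mm long along the box's x, 14 mm thick along the box's y; stands from the cover's face (9 mm below this point) to 9 mm above it. Moves with the cover. Axes as the box's. Push on its +y face to open, on its -y face to shut.
- mat_top (a point): Centre of the top face of the round cork mat, 76 mm across, 3 mm thick, fixed on the box's floor (top at z 11 mm). Hidden under the cover at the start. Axes as the box's.
- shaker: The pepper shaker: clear glass body with grey contents and a grey domed top. Origin: centre of its underside.
- shaker_mid (a point): Centre of the same shaker, 45 mm above its foot. Round, 44 mm across, 90 mm tall, the top 16 mm narrowing to 34 mm; z up, about 0.1 kg. On the mat its top stays 4 mm below the cover. Stands loose on the worktop left of the box, its place swapped at random with the spice jars'.
- jar_mid (a point): Centre of the glass jar with a grey lid and white contents that already stands loose in the box: 54 mm across, 85 mm tall. Leave it where it is.
- spice_red_mid (a point): Centre of a glass spice jar with a dark red lid and red contents, loose on the worktop, 41 mm across, 105 mm tall. Leave it alone.
- spice_dark_mid (a point): Centre of a glass spice jar with a black lid , dark label and green contents, loose on the worktop, 41 mm across, 105 mm tall. Leave it alone.
There are look-alikes about, which are no part of the job. Leave any pink or turquoise look-alike of the shaker alone.

How it is judged (in metres and radians):
On the way, in this order (a step that is already met when the one before it is completed fails the run):
1. the cover is slid open (at least 120 mm) (value of joint cover above 0.12 m), for 0.2 s.
2. the shaker stands upright on the cork mat, let go and at rest (horizontal distance between shaker_mid and mat_top below 0.018 m and angle between shaker_mid's own z axis and vertical below 0.12 rad and z of shaker_mid in the frame of mat_top below 0.05 m and linear speed of shaker below 0.03 m/s and contact force between the fingers and shaker below 0.05 N), for 0.3 s.
At the end, for the whole second after the job is handed in: The cover is shut to within 5 mm, with the shaker at rest inside, upright (within 0.12 rad) on the cork mat, its axis within 18 mm of the mat's centre; the jar in the box still stands upright (value of joint cover below 0.005 m and horizontal distance between shaker_mid and mat_top below 0.018 m and angle between each of shaker_mid, jar_mid's own z axis and vertical below 0.12 rad and z of shaker_mid in the frame of mat_top below 0.05 m and linear speed of shaker below 0.03 m/s); the robot touches nothing.
It fails at once if the jar in the box is shifted more than 15 mm or tipped (distance of jar_mid from where it was at the start of the episode above 0.015 m or angle between jar_mid's own z axis and vertical above 0.3 rad).
It fails at once if a spice jar on the worktop is shifted by more than 20 mm (distance of any of spice_red_mid, spice_dark_mid from where it was at the start of the episode above 0.02 m).
It fails at once if the shaker is dropped into the box (faster than 0.6 m/s inside it) (horizontal distance between shaker_mid and mat_top below 0.08 m and z of shaker_mid in the frame of mat_top below 0.12 m and linear speed of shaker above 0.6 m/s).
It also fails if it takes over 64 s, if anything falls off the work surface, if the arm or the gripper's body presses on something with over 40 N, if the wrist force passes 120 N, or if a joint passes its speed limit or range.

ROBOT

A 6-joint arm with a two-finger parallel gripper is mounted at the origin on a cart in front of the work surface, level with it; the furniture and walls round the work are solid. World frame = base frame: x ahead of the robot, y to its left, z up, the work surface at z = 0. Lengths are in mm, angles in rad, forces in N, time in s.
With the tool pointing down it reaches from about 350 to 875 mm from the base axis. Payload 4.2 kg.
Tool frame: the origin (TCP) lies midway between the tips of the shut fingers; the grasp point (between the pads) lies arm.grip_depth behind it (arm.grip_depth is the distance from the TCP to the grasp point, in mm); z points along the fingers, y is the direction in which the jaws open and shut (so a half turn about z gives the same grasp; the last joint's range is limited). The gripper opens to 85 mm and grips with 20 to 120 N. Pads are 22 mm wide; open, the fingers measure 114 mm over their backs; the gripper's body (76 mm by 85 mm) begins 54 mm behind the grasp point. The pads swing forward as they close: fully open they stand 13 mm farther back than shut.
Start: joints at [1.366, 0.385, 0.008, 0, -1.194, -0.259], TCP at [279.56, 558.968, 231.312] pointing down, gripper open.
Joint ranges: [-3.14, 3.14], [-1.21, 2.06], [-1.07, 1.41], [-3.16, 2.05], [-2.99, -0.16], [-3.1, 3.1]. Speed limits (rad/s): [2.79, 2.79, 3.14, 3.14, 3.14, 3.14].

INTERFACE

Orientations are given as a unit quaternion [x, y, z, w].
In Python, from bench import arm gives the robot as it stands.
- The arm moves only by the tool play_rows, never from a script. Its argument "motion" is one flat list of numbers, 7 for each row, row after row: the opening in per cent of the stroke, from 0 (shut) to 100 (fully open), then the shift along the world's x, y, z in cm, then the turn, a rotation vector about the world's x, y, z in degrees. A call has 1 to 5 rows; each row is the pose to reach, as a shift and turn from the pose commanded when the call began; what a row does not reach only later rows make up. A row lasts 1/8 s, in which the tool goes at most 62.5 mm and 10.7 degrees, less where a joint would pass 70% of its speed; a pose out of reach is approached as far as the arm can. A call with a gripper value outside its range is refused whole. The fingers move at their own pace and stop on an object; the grip force is fixed at half the most. Time passes only in rows, so rows that repeat a pose let the fingers close. It gives the time, the measured TCP pose, the force and the opening at its end, in the units of the state.
- arm.read_state(): the state, without advancing time (a new reading comes with each control period).
- arm.get_image(name): name is "scene" or "top" or "wrist"; returns (picture, depth): 420x560x3 uint8, red, green, blue; 420x560 float32, mm along the optical axis (not along the pixel's ray), 0 where there is no reading.
- arm.camera_info(name): a dict with "fovy" (degrees; the focal length in pixels is half the picture's height over the tangent of half this angle, whatever the lens; pixels are square), "cx", "cy" (the principal point, pixels), "R" (3x3) and "t" (3): a world point X has camera coordinates R X + t. Camera axes: x right, y down, z forward; pixel columns grow to the right and rows downward; lengths in mm; the calibration is good to about 2 mm. A picture is of the moment at which its call begins: read the wrist's pose just before it. camera_info takes no time and is no camera call; for the wrist camera it gives the pose at the moment of the call.
- arm.job_done(): hands the job in, once; it reports no verdict.
Trained networks look in the newest picture that a camera, given by its name, has taken for a name from the list of things; names that differ only in an ending like _2 or _b are one class to them, and where a whole thing is asked for, a point or a joint stands for the part that bears it (a point fixed in the world has none). Each returns a list of dicts, best first, with "confidence" (0 to 1); they miss things now and then, are a little off and sometimes report something else, mostly with a low value. They report only what shows in the picture. A call takes as long as a camera call. They do not tell look-alikes from the thing itself.
- arm.outline_of(thing, camera): "mask" (420x560 bool, what is visible of it) and "extent" ([left, top, width, height] in pixels, round what is visible of it).
- arm.place_of(thing, camera): "uv" ([column, row] in pixels: a listed point, or the origin of a listed thing).
The state is a dict: "clock": time; "joints": joint angles; "joint_vel": joint speeds; "joint_efforts": joint torques, N m; "position": TCP position; "ee_rot": TCP orientation; "contact_force": force on the tool from outside, world axes, zero at the start; "wrist_torque": the same for the moment, N m; "gripper_width": finger opening in mm.
Only numpy, scipy, OpenCV 4.12 (cv2) and the standard library are available. Lean on these libraries where they do the work, as an engineer would, in place of code of your own. Each camera call takes 0.05 s, during which the arm holds its last target.

## Working session

There is one attempt and no reset: what is moved stays moved. The work goes in short steps, Python scripts to look and compute and a tool call to move; the robot and the scene stay as the last step left them, time stands still between calls to the robot, and variables do not carry over. Pictures are saved under pics/ and viewed, and the job is handed in when it is done.

Besides the shell and the picture viewer there is one more tool, called after "Call:" as name(argument=value, ...) on one line, values as JSON. play_rows: Moves the arm, as the interface text tells. Its arguments: {"type":"object","properties":{"motion":{"type":"array","items":{"type":"number"}}},"required":["motion"]}

```bash
mkdir -p pics; ls; cat > h.py <<'E'
from bench import arm
import numpy as np, cv2
def snap(cam,fn=None):
    info=arm.camera_info(cam); p,d=arm.get_image(cam)
    if fn: cv2.imwrite('pics/'+fn,p[:,:,::-1])
    return info,p,d
def ray(info,u,v):
    f=210/np.tan(np.radians(info['fovy'])/2); R=np.array(info['R']);t=np.array(info['t'])
    c=-R.T@t; d=R.T@np.array([(u-info['cx'])/f,(v-info['cy'])/f,1]); return c,d
def at_z(info,u,v,z):
    c,d=ray(info,u,v); return c+d*(z-c[2])/d[2]
def at_depth(info,u,v,dep):
    c,d=ray(info,u,v); return c+d*dep
def proj(info,X):
    f=210/np.tan(np.radians(info['fovy'])/2); q=np.array(info['R'])@np.array(X)+np.array(info['t'])
    return np.array([q[0]/q[2]*f+info['cx'],q[1]/q[2]*f+info['cy']])
def cloud(info,d):
    f=210/np.tan(np.radians(info['fovy'])/2); v,u=np.mgrid[0:d.shape[0],0:d.shape[1]]
    P=np.stack([(u-info['cx'])/f*d,(v-info['cy'])/f*d,d],-1)
    return (P-np.array(info['t']))@np.array(info['R'])
E
python3 - <<'E'
from h import *
print(arm.grip_depth); print(arm.read_state())
for c in('top','scene','wrist'):
    i,p,d=snap(c,c+'0.png'); print(c,i)
    for n in('cover_bar','shaker_mid','spice_red_mid','spice_dark_mid','bay','box'):
        for r in arm.place_of(n,c)[:4]:
            u,v=r['uv']; print(n,np.round(r['uv']),round(r['confidence'],2),np.round(at_z(i,u,v,{'cover_bar':120,'shaker_mid':45,'bay':8,'box':0}.get(n,52))))
print(arm.read_state()['clock'])
E
```

```text
pics
18.700000000000003
{'clock': 0.0, 'joints': array([ 1.36559821e+00,  3.85569892e-01,  6.62304851e-03, -4.98280428e-04,
       -1.19398299e+00, -2.58577668e-01]), 'joint_vel': array([-0.00109443, -0.00092465,  0.00084637, -0.00015379, -0.00125481,
        0.00014246]), 'joint_efforts': array([ 4.99568318e-05, -3.92283297e+01,  1.88396269e+01,  4.18629751e+00,
       -4.63343487e-03, -7.27722362e-07]), 'position': array([279.315367  , 558.46502672, 230.21254364]), 'ee_rot': array([ 9.73212555e-01, -2.29904614e-01, -2.03012648e-04,  1.07255071e-03]), 'contact_force': array([ 0.02923751, -0.05104958, -0.02828853]), 'wrist_torque': array([ 0.00979013, -0.03391961, -0.01583381]), 'gripper_width': 85.41230469542283}
top {'fovy': 52.402645514940886, 'cx': 274.45549270983093, 'cy': 217.82809451944627, 'R': array([[ 0.01768568, -0.99982838, -0.00551573],
       [-0.99710892, -0.0172293 , -0.07400641],
       [ 0.07389867,  0.00680863, -0.99724251]]), 't': array([206.90387705, 508.33680406, 906.68542584])}
cover_bar [351. 195.] 0.68 [545.  68. 120.]
shaker_mid [239. 180.] 0.9 [581. 292.  4
[... 392 characters left out ...]
9859,  0.41628084, -0.62728374]]), 't': array([-92.39975245, 413.55539447, 493.9439627 ])}
cover_bar [358. 217.] 0.87 [553.  64. 120.]
shaker_mid [241. 184.] 0.92 [607. 381.  45.]
shaker_mid [303. 213.] 0.89 [589. 202.  45.]
shaker_mid [266. 200.] 0.6 [586. 297.  45.]
spice_red_mid [206. 244.] 0.68 [394. 311.  52.]
spice_dark_mid [211. 197.] 0.85 [522. 403.  52.]
box [381. 274.] 0.74 [552.  -1.   0.]
wrist {'fovy': 60.71011060456592, 'cx': 284.1520430178904, 'cy': 203.63687605004685, 'R': array([[-0.44743629, -0.89431514, -0.00109271],
       [-0.86413012,  0.43201896,  0.25814483],
       [-0.23039076,  0.11644761, -0.96610561]]), 't': array([625.46056346, -33.21081558, 375.79650783])}
1.05
```

View pics/top0.png

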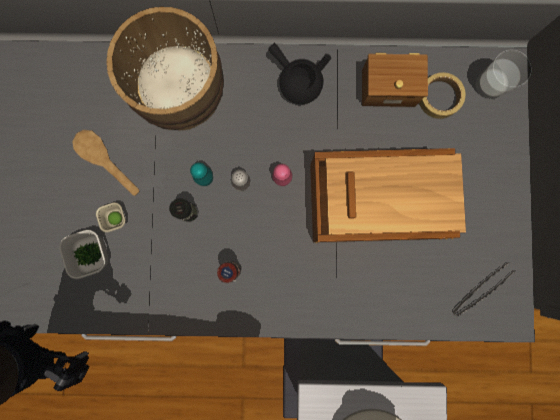

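View pics/scene0.png

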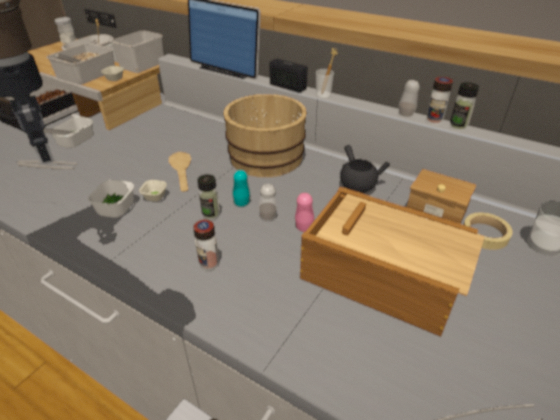

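```bash
python3 - <<'E'
import cv2
a=cv2.imread('pics/scene0.png')[150:290,180:340]
cv2.imwrite('pics/crop0.png',cv2.resize(a,None,fx=4,fy=4,interpolation=cv2.INTER_CUBIC))
E
```

```text
(no output)
```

View pics/crop0.png

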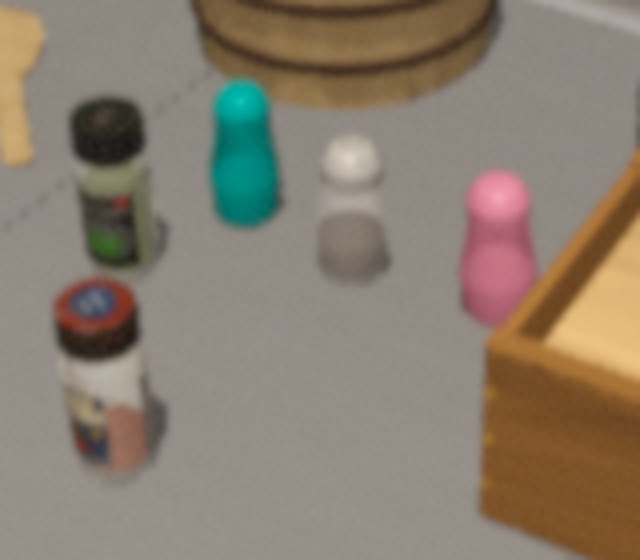

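The candidates in the scene picture are teal at (241,184), clear/grey at (266,200) and pink at (303,213). Only the one at (266,200) has clear glass with grey contents and a grey dome, and the crop confirms it. It stands at about (583,295). Next I'll measure the box.

```bash
python3 - <<'E'
from h import *
i,p,d=snap('top'); P=cloud(i,d)
z=P[...,2]
x,y=P[...,0],P[...,1]
reg=(x>400)&(x<700)&(y>-230)&(y<170)
m=reg&(z>98)&(z<118)
pts=P[m][:,:2].astype(np.float32)
print(len(pts),cv2.minAreaRect(pts))
b=reg&(z>120)
print('bar',b.sum(),cv2.minAreaRect(P[b][:,:2].astype(np.float32)),np.median(z[b]))
m2=reg&(z>60)
print(cv2.minAreaRect(P[m2][:,:2].astype(np.float32)))
for mn in ('cover','box'):
    for r in arm.outline_of(mn,'top')[:1]:
        q=r['mask']&reg; print(mn,r['confidence'],r['extent'],cv2.minAreaRect(P[q&(z>95)][:,:2].astype(np.float32)))
# z map crop
rows=slice(140,250,6); 
for v in range(144,248,6): print(v,' '.join('%3d'%z[v,u] for u in range(306,474,6)))
big=cv2.resize(p[135:255,300:480,::-1],None,fx=4,fy=4,interpolation=cv2.INTER_CUBIC); cv2.imwrite('pics/boxcrop.png',big)
# shaker & jars
for n,(cx,cy) in dict(sh=(583,295),red=(394,308),dark=(523,403)).items():
    q=(np.hypot(x-cx,y-cy)<45)&(z>15); print(n,q.sum(),P[q].mean(0).round(),z[q].max(), cv2.minAreaRect(P[q][:,:2].astype(np.float32)))
E
```

```text
12235 ((548.8488159179688, -9.608444213867188), (176.23924255371094, 290.5742492675781), 2.5790114402770996)
bar 363 ((506.2398681640625, 32.856300354003906), (178.92677307128906, 65.42720031738281), 42.83620071411133) 129.18312291104073
((548.8458251953125, -9.543075561523438), (176.23924255371094, 290.70513916015625), 2.5790114402770996)
cover 0.87 [324.3, 152.1, 143.8, 81.6] ((549.3429565429688, -20.739883422851562), (154.3024139404297, 268.61590576171875), 2.730390787124634)
box 0.89 [309.5, 150.2, 156.5, 93.7] ((548.8488159179688, -9.608444213867188), (176.23924255371094, 290.5742492675781), 2.5790114402770996)
144   1   0  -3   0   0  -1   0   3   0   1   1   2  -1   0  -1   0   3  -3   1   0  -4   0   1   0   0   0   0   0
150   1   1  -1   1   4   1   0   4   0  -1 114 117 113 114 114 113 116 114 114 117 115 116 113 114 115  -3   0   2
156  -4   0 942 113 115 113 114 116 114 114 113 112 116 110 112 109 110 111 112 111 110 111 111 108 112 113   1   0
162  -1  49 112  46 109 112 108 113 114 108 112 111 113 110 113 108 110 111 113 111 112 111 110 109 113 111   0   0
168   3  53 
[... 1345 characters left out ...]
15 115 118 113 117 115 114   0   0
240   3  -2 117 114 114 114 116 115  93  70  49  28   3  -2  -2  -2   1   1   1   0   0   0   0   0   0   1   1   0
246   1   0  -2   0   0   0   0  -1   1   1   2   0   0   0   1  -1   0   0   2   3  -1   0   0   0   0  -1   0   1
sh 353 [578. 287.  70.] 91.16383542916132 ((580.8231201171875, 289.7730407714844), (40.60499954223633, 37.41004180908203), 89.54804992675781)
red 412 [392. 304.  96.] 109.34203290287593 ((391.139404296875, 305.9360046386719), (39.881038665771484, 39.54340362548828), 4.202638626098633)
dark 497 [513. 399.  89.] 109.03594769959241 ((514.9929809570312, 403.32293701171875), (39.80727005004883, 39.932395935058594), 28.679285049438477)
```

View pics/boxcrop.png

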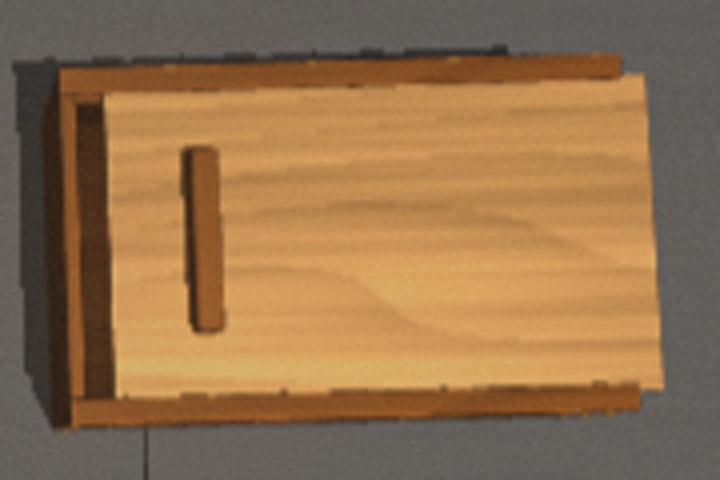

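```bash
python3 - <<'E'
from h import *
i,p,d=snap('top'); d=cv2.medianBlur(d,3); P=cloud(i,d)
x,y,z=P[...,0],P[...,1],P[...,2]
b=(x>480)&(x<620)&(y>20)&(y<110)&(z>120)&(z<140)
print(b.sum(),P[b].mean(0),cv2.minAreaRect(P[b][:,:2].astype(np.float32)))
for c in ('top','scene'):
    i2=i
    if c!='top': i2,_,_=snap(c)
    for r in arm.outline_of('shaker',c)[:3]:
        v,u=np.nonzero(r['mask']); 
        if c=='top': print('sh',r['confidence'],P[r['mask']&(z>80)].mean(0).round(1))
    print([np.round(at_z(i2,*r['uv'],45),1) for r in arm.place_of('shaker_mid',c)])
    print([np.round(at_z(i2,*r['uv'],0),1) for r in arm.place_of('shaker',c)])
    print([np.round(at_z(i2,*r['uv'],120),1) for r in arm.place_of('cover_bar',c)])
print(arm.read_state()['clock'])
E
```

```text
359 [544.86191333  68.84093651 128.59751221] ((545.4610595703125, 68.24543762207031), (89.36981201171875, 13.978090286254883), 2.4856150150299072)
sh 0.96 [595.3 372.6  85.6]
sh 0.75 [595.6 202.8  85.8]
sh 0.56 [582.6 288.7  85.6]
[array([596.2, 201.8,  45. ]), array([598.1, 372.4,  45. ]), array([580.8, 289.8,  45. ])]
[array([590.2, 381. ,   0. ]), array([585.6, 289.5,   0. ]), array([596.4, 198.6,   0. ])]
[array([545.8,  74.6, 120. ])]
[array([584.8, 196.4,  45. ]), array([582.8, 285.6,  45. ]), array([587.4, 376.5,  45. ])]
[array([593.4, 384.1,   0. ]), array([582.4, 293.9,   0. ]), array([594.7, 190.2,   0. ]), array([433.3, 353.3,   0. ])]
[array([552.7,  70.5, 120. ])]
1.7
```

Call:
play_rows(motion=[60,3,-5.5,0,0,0,6,60,6,-11,0,0,0,12,60,9,-16.5,-1,0,0,18,60,12,-22,-2,0,0,24,60,15,-27.5,-3,0,0,29])

```text
clock: 2.33
position: [428.8, 285.0, 202.0]
ee_rot: [1.0, 0.023, 0.0, -0.0]
contact_force: [0.6, -0.2, 1.1]
gripper_width: 51.4
```

Call:
play_rows(motion=[50,3,-5.5,0,0,0,0,50,6,-11,-1,0,0,0,50,9,-16.5,-2,0,0,0,50,11.6,-21.5,-3,0,0,0,50,11.6,-21.5,-3,0,0,0])

```text
clock: 2.95
position: [544.7, 68.1, 170.6]
ee_rot: [1.0, 0.018, -0.001, 0.0]
contact_force: [0.2, 0.0, -0.5]
gripper_width: 42.6
```

```bash
cat > st.py <<'E'
from h import *
from scipy.spatial.transform import Rotation as Ro
s=arm.read_state(); R=Ro.from_quat(s['ee_rot']).as_matrix()
print(s['clock'],s['position'].round(1),'jaw',R[:,1].round(3),'tz',R[:,2].round(3),'F',s['contact_force'].round(1),s['gripper_width'].round(1),s['joints'].round(2))
E
python3 st.py
```

```text
Traceback (most recent call last):
  File "st.py", line 4, in <module>
    print(s['clock'],s['position'].round(1),'jaw',R[:,1].round(3),'tz',R[:,2].round(3),'F',s['contact_force'].round(1),s['gripper_width'].round(1),s['joints'].round(2))
                                                                                                                       ^^^^^^^^^^^^^^^^^^^^^^^^
AttributeError: 'float' object has no attribute 'round'
```

Call:
play_rows(motion=[50,0,0,-3,0,0,0,50,0,0,-5,0,0,0,50,0,0,-5.4,0,0,0,20,0,0,-5.4,0,0,0,0,0,0,-5.4,0,0,0])

```text
clock: 3.58
position: [544.6, 72.0, 119.1]
ee_rot: [1.0, 0.022, 0.001, -0.0]
contact_force: [0.2, -0.6, 0.6]
gripper_width: 12.1
```

Call:
play_rows(motion=[0,0,0,0,0,0,0,0,0,0,0,0,0,0,0,0,0,0,0,0,0])

```text
clock: 3.95
position: [544.6, 72.0, 119.1]
ee_rot: [1.0, 0.021, 0.001, -0.0]
contact_force: [-2.3, 0.9, 6.3]
gripper_width: 12.0
```

```bash
sed -i "s/s\['gripper_width'\].round(1)/s['gripper_width']/" st.py; python3 st.py; python3 - <<'E'
from h import *
import cv2
i,p,d=snap('scene'); cv2.imwrite('pics/s1.png',cv2.resize(p[120:330,250:530,::-1],None,fx=2.8,fy=2.8))
E
```

```text
3.95 [544.6  72.  119.1] jaw [ 0.043 -0.999 -0.001] tz [ 0.002  0.001 -1.   ] F [-2.3  0.9  6.3] 11.977416654783525 [ 0.43  0.37 -0.33  0.   -0.87  1.19]
```

View pics/s1.png

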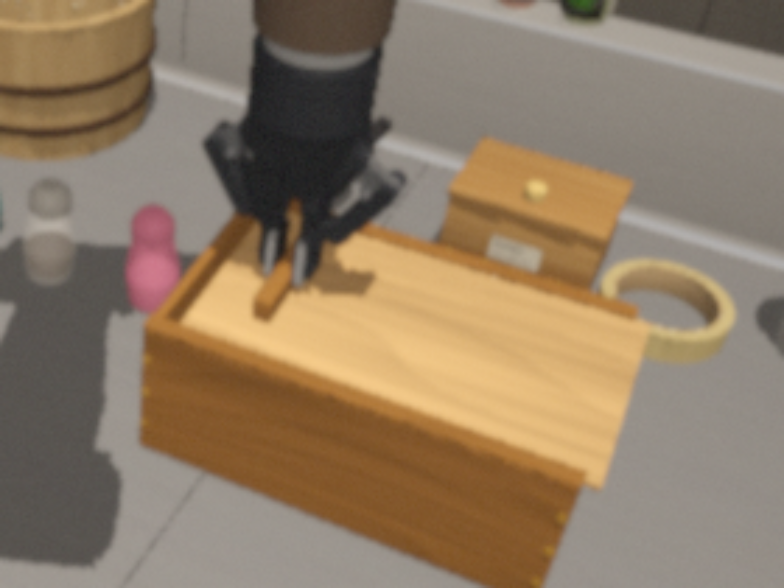

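Call:
play_rows(motion=[0,0.1,-2,0,0,0,0,0,0.2,-4.2,0,0,0,0,0,0.3,-6.4,0,0,0,0,0,0.4,-8.6,0,0,0,0,0,0.5,-10.8,0,0,0,0])

```text
clock: 4.62
position: [549.4, -36.4, 119.1]
ee_rot: [1.0, 0.021, 0.001, -0.0]
contact_force: [-2.4, 2.0, 7.0]
gripper_width: 12.0
```

```bash
python3 st.py; python3 - <<'E'
from h import *
import cv2
i,p,d=snap('scene'); cv2.imwrite('pics/s2.png',cv2.resize(p[120:330,250:530,::-1],None,fx=2.8,fy=2.8))
E
```

```text
4.625 [549.4 -36.4 119.1] jaw [ 0.043 -0.999 -0.001] tz [ 0.002  0.001 -1.   ] F [-2.4  2.   7. ] 12.025485751128407 [ 0.23  0.37 -0.33 -0.   -0.87  1.39]
```

View pics/s2.png

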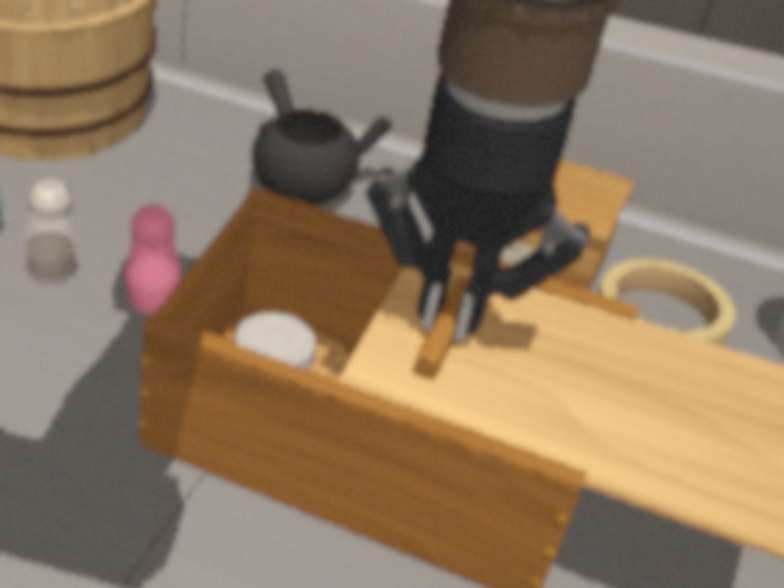

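Call:
play_rows(motion=[0,0,-0.4,0,0,0,0,0,0,-0.7,0,0,0,0,0,0,-0.9,0,0,0,0])

```text
clock: 5.05
position: [549.8, -45.1, 119.1]
ee_rot: [1.0, 0.021, 0.001, -0.0]
contact_force: [-1.5, 1.7, 5.6]
gripper_width: 11.9
```

Call:
play_rows(motion=[0,0,-0.3,0,0,0,0,0,0,-0.6,0,0,0,0,0,0,-0.6,0,0,0,0])

```text
clock: 5.42
position: [550.1, -51.2, 119.1]
ee_rot: [1.0, 0.021, 0.001, -0.0]
contact_force: [-0.7, 0.6, 5.5]
gripper_width: 11.9
```

Call:
play_rows(motion=[0,0,-0.2,0,0,0,0,0,0,-0.4,0,0,0,0,0,0,-0.4,0,0,0,0])

```text
clock: 5.8
position: [550.1, -52.4, 119.1]
ee_rot: [1.0, 0.021, 0.002, -0.002]
contact_force: [-2.3, 12.3, 7.5]
gripper_width: 11.9
```

Call:
play_rows(motion=[50,0,0.3,0,0,0,0,50,0,0.3,0,0,0,0,50,0,0.3,0.5,0,0,0,50,0,0.3,4,0,0,0,70,0,0.3,10,0,0,0])

```text
clock: 6.42
position: [547.6, -52.9, 216.9]
ee_rot: [1.0, 0.021, -0.003, 0.0]
contact_force: [1.8, 0.1, -0.2]
gripper_width: 58.7
```

Call:
play_rows(motion=[100,0.5,6,1,0,0,0,100,1,12,1,0,0,0,100,1.6,18,1,0,0,0,100,2.2,24,1,0,0,0,100,2.8,30,1,0,0,0])

```text
clock: 7.05
position: [577.2, 249.2, 228.2]
ee_rot: [1.0, 0.021, 0.0, 0.0]
contact_force: [0.4, -1.2, -0.2]
gripper_width: 85.2
```

```bash
python3 st.py; python3 - <<'E'
from h import *
i,p,d=snap('top','top2.png'); d=cv2.medianBlur(d,3); P=cloud(i,d)
cv2.imwrite('pics/top2c.png',cv2.resize(p[130:260,170:510,::-1],None,fx=2.3,fy=2.3,interpolation=cv2.INTER_CUBIC))
x,y,z=P[...,0],P[...,1],P[...,2]
b=(x>480)&(x<620)&(y>-90)&(y<0)&(z>120)&(z<140)
if b.sum(): print('bar',b.sum(),cv2.minAreaRect(P[b][:,:2].astype(np.float32)))
j=(x>460)&(x<640)&(y>0)&(y<120)&(z>80)&(z<100)
print('jar',j.sum(),cv2.minAreaRect(P[j][:,:2].astype(np.float32)) if j.sum() else '')
for n,zz in (('mat_top',11),('jar_mid',50),('bay',8),('shaker_mid',45)):
    for c in('top',):
        for r in arm.place_of(n,c)[:3]: print(n,r['confidence'],np.round(r['uv']),np.round(at_z(i,*r['uv'],zz),1))
for r in arm.outline_of('mat_top','top')[:2]:
    print('matmask',r['confidence'],r['extent'],P[r['mask']].mean(0))
i,p,d=snap('wrist','w2.png')
for n,zz in (('mat_top',11),('shaker_mid',45)):
        for r in arm.place_of(n,'wrist')[:3]: print(n,r['confidence'],np.round(r['uv']),np.round(at_z(i,*r['uv'],zz),1))
E
```

```text
7.05 [577.2 249.2 228.2] jaw [ 0.042 -0.999  0.   ] tz [ 0. -0. -1.] F [ 0.4 -1.2 -0.2] 85.21767246097559 [ 0.66  0.39  0.01  0.   -1.19  0.95]
bar 381 ((550.5098266601562, -52.004241943359375), (87.95751953125, 14.04376220703125), 2.323971748352051)
jar 583 ((557.0048217773438, 46.948219299316406), (53.99763107299805, 153.07293701171875), 73.93701171875)
mat_top 0.78 [347. 185.] [580.4  58.4  11. ]
mat_top 0.21 [376. 201.] [545.9  -6.2  11. ]
jar_mid 0.6 [348. 216.] [509.9  60.6  50. ]
bay 0.73 [343. 203.] [541.7  64.7   8. ]
shaker_mid 0.84 [282. 173.] [597.9 201.4  45. ]
shaker_mid 0.82 [240. 180.] [582.7 289.4  45. ]
matmask 0.8 [330.6, 170.1, 31.1, 34.3] [580.29622659  63.25142392  11.1211242 ]
mat_top 0.82 [465. 176.] [582.7  64.5  11. ]
shaker_mid 0.96 [238. 173.] [582.9 289.1  45. ]
shaker_mid 0.93 [144. 152.] [598.2 374.3  45. ]
shaker_mid 0.6 [335. 165.] [594.1 201.4  45. ]
```

View pics/top2c.png

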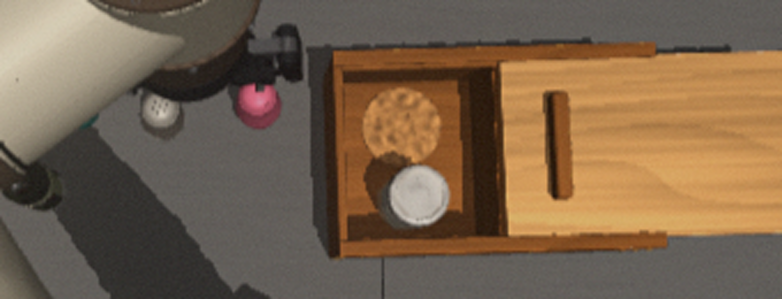

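View pics/w2.png

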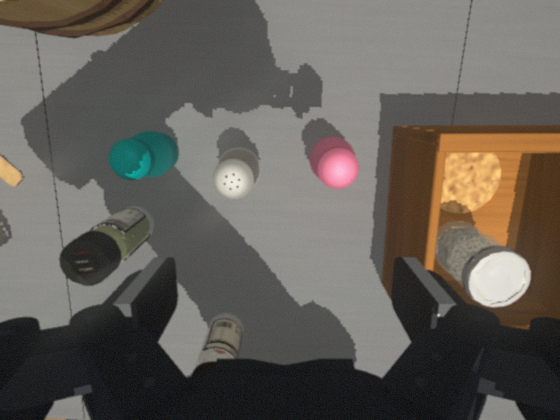

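Call:
play_rows(motion=[100,0.2,1,0,0,0,-10,100,0.4,2,0,0,0,-20,100,0.5,4,0,0,0,-30,100,0.5,4,-1,0,0,-40,100,0.5,4,-2,0,0,-50])

```text
clock: 8.12
position: [582.3, 286.8, 207.9]
ee_rot: [0.914, -0.406, 0.0, -0.0]
contact_force: [-0.3, 0.7, -0.5]
gripper_width: 85.5
```

Call:
play_rows(motion=[100,0,0,-1,0,0,-10,100,0,0,-2,0,0,-20,100,0,0,-3,0,0,-30,100,0,0,-4,0,0,-40,100,0,0,-5,0,0,-40])

```text
clock: 8.75
position: [582.4, 286.7, 157.8]
ee_rot: [0.722, -0.692, 0.0, -0.0]
contact_force: [0.7, 0.1, 1.4]
gripper_width: 85.3
```

```bash
python3 st.py; python3 - <<'E'
from h import *
i,p,d=snap('wrist','w3.png')
for r in arm.place_of('shaker_mid','wrist')[:3]: print(r['confidence'],np.round(r['uv']),np.round(at_z(i,*r['uv'],45),1))
E
```

```text
8.75 [582.4 286.7 157.8] jaw [-0.999 -0.043 -0.   ] tz [ 0.  0. -1.] F [0.7 0.1 1.4] 85.27874293227651 [ 0.71  0.48 -0.03  0.   -1.06 -0.66]
0.93 [286. 204.] [581.3 290.3  45. ]
0.9 [266. 303.] [592.9 371.9  45. ]
```

View pics/w3.png

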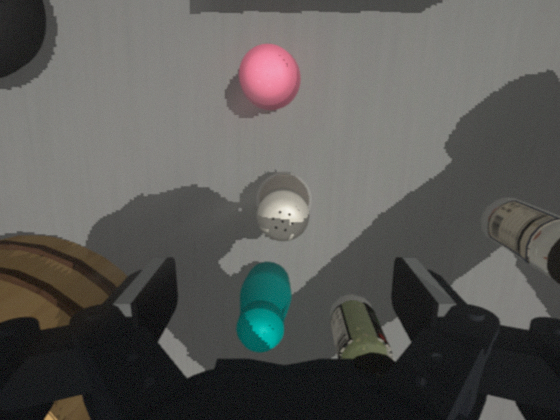

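Call:
play_rows(motion=[100,0,0.3,-3,0,0,0,100,0,0.3,-6,0,0,0,100,0,0.3,-9,0,0,0,100,0,0.3,-11,0,0,0,100,0,0.3,-12,0,0,0])

```text
clock: 9.48
position: [582.0, 290.3, 36.9]
ee_rot: [0.722, -0.692, -0.0, 0.001]
contact_force: [-0.4, 0.2, 0.4]
gripper_width: 85.3
```

Call:
play_rows(motion=[0,0,0,0,0,0,0,0,0,0,0,0,0,0,0,0,0,0,0,0,0,0,0,0,0,0,0,0])

```text
clock: 9.98
position: [583.2, 291.5, 39.6]
ee_rot: [0.722, -0.692, 0.0, -0.002]
contact_force: [0.3, 0.2, 4.8]
gripper_width: 35.5
```

```bash
python3 st.py; python3 - <<'E'
from h import *
i,p,d=snap('scene'); cv2.imwrite('pics/s3.png',cv2.resize(p[100:290,160:400,::-1],None,fx=3,fy=3))
E
```

```text
9.975 [583.2 291.5  39.6] jaw [-0.999 -0.043 -0.003] tz [ 0.003  0.002 -1.   ] F [0.3 0.2 4.8] 35.54665389195952 [ 0.71  0.61 -0.14  0.   -0.82 -0.67]
```

View pics/s3.png

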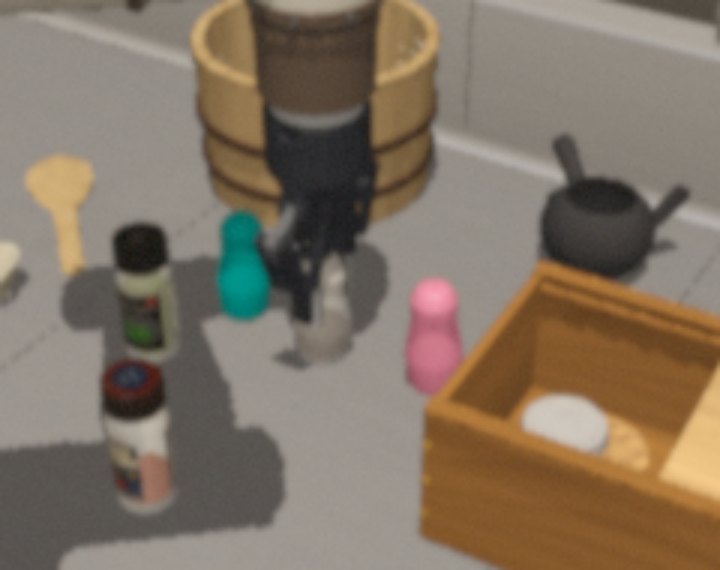

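Call:
play_rows(motion=[0,0,0,1,0,0,0,0,0,0,4,0,0,0,0,0,0,8,0,0,0,0,0,0,12,0,0,0,0,0,0,15,0,0,0])

```text
clock: 10.65
position: [581.7, 290.5, 189.4]
ee_rot: [0.722, -0.692, -0.0, -0.0]
contact_force: [0.2, -0.2, -0.8]
gripper_width: 35.4
```

Call:
play_rows(motion=[0,0,-2.5,0,0,0,10,0,0,-5,0,0,0,20,0,0,-7.5,0,0,0,30,0,0,-10,0,0,0,40,0,0,-12.5,0,0,0,50])

```text
clock: 11.28
position: [581.1, 164.6, 187.3]
ee_rot: [0.948, -0.319, -0.001, 0.001]
contact_force: [-0.1, -0.5, -1.3]
gripper_width: 35.3
```

Call:
play_rows(motion=[0,0,-2.5,0,0,0,10,0,0,-5,0,0,0,20,0,0,-7.5,0,0,0,30,0,0,-9.5,0,0,0,40,0,0,-10.1,0,0,0,40])

```text
clock: 11.9
position: [581.3, 63.6, 187.4]
ee_rot: [1.0, 0.019, -0.001, 0.0]
contact_force: [-0.1, 0.1, -2.0]
gripper_width: 35.6
```

```bash
python3 st.py; python3 - <<'E'
from h import *
i,p,d=snap('scene'); cv2.imwrite('pics/s4.png',cv2.resize(p[100:290,220:460,::-1],None,fx=3,fy=3))
i,p,d=snap('wrist','w4.png')
E
```

```text
11.9 [581.3  63.6 187.4] jaw [ 0.039 -0.999  0.   ] tz [-0.002 -0.    -1.   ] F [-0.1  0.1 -2. ] 35.62401961112651 [ 0.39  0.35 -0.16 -0.   -1.06  1.22]
```

View pics/s4.png

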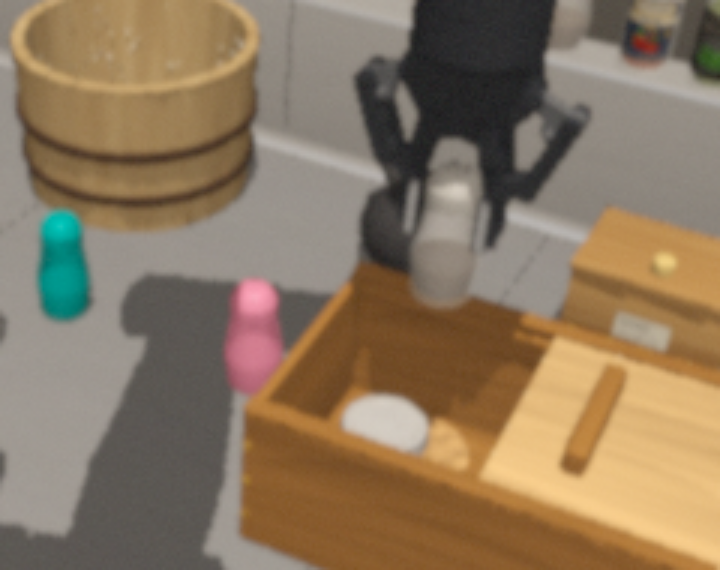

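View pics/w4.png

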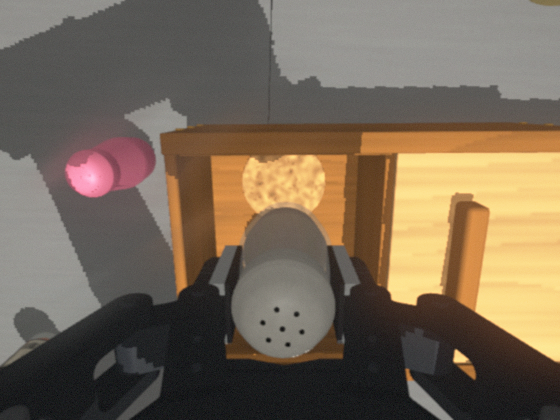

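```bash
python3 - <<'E'
from h import *
from scipy.optimize import least_squares
i,p,d=snap('scene')
rs=arm.outline_of('shaker','scene')
for r in rs: print(r['confidence'],r['extent'])
foot=np.array([581.3,63.6,147.8])
for z in (0,45,90): print(proj(i,foot+[0,0,z])-[220,100])
# PCA of mask near
for r in rs:
    m=r['mask'].astype(np.uint8); v,u=np.nonzero(m)
    if 340<u.mean()<400:
        print('rect',cv2.minAreaRect(np.stack([u,v],1).astype(np.float32)))
        for w in range(v.min(),v.max()+1,3): q=u[v==w]; print(w,q.min(),q.max(),(q.min()+q.max())/2)
iw,pw,dw=snap('wrist')
for z in (0,45,90): print('w',proj(iw,foot+[0,0,z]))
# depth points of the shaker in wrist
P=cloud(iw,dw); 
for r in arm.outline_of('shaker','wrist')[:1]:
    m=cv2.erode(r['mask'].astype(np.uint8),np.ones((3,3)))>0
    Q=P[m]; Q=Q[(Q[:,2]>130)&(Q[:,2]<260)]; print('wrist pts',len(Q))
    for a in range(140,250,10):
        q=Q[(Q[:,2]>=a)&(Q[:,2]<a+10)]
        if len(q)>10: print(a,len(q),q.mean(0).round(1),q[:,0].min().round(1),q[:,1].min().round(1),q[:,1].max().round(1))
E
```

```text
0.98 [233.7, 170.8, 16.5, 37.7]
0.8 [353.5, 152.2, 26.8, 51.9]
0.77 [296.7, 193.9, 18.3, 37.8]
[145.76372117  97.1033167 ]
[148.80619109  77.28266767]
[152.07650674  55.97768188]
rect ((367.5, 178.0), (48.0, 23.0), 90.0)
154 368 374 371.0
157 364 378 371.0
160 362 379 370.5
163 362 379 370.5
166 361 379 370.0
169 361 378 369.5
172 360 377 368.5
175 359 377 368.0
178 358 376 367.0
181 357 376 366.5
184 356 376 366.0
187 356 379 367.5
190 356 378 367.0
193 356 377 366.5
196 356 376 366.0
199 358 375 366.5
202 364 371 367.5
w [287.62077689 235.39168093]
w [288.5540953  272.79091766]
w [290.26211302 341.23332545]
wrist pts 12002
150 33 [600.6  66.4 158.4] 598.6 54.0 75.6
160 132 [601.5  64.7 165.3] 598.5 52.1 76.9
170 406 [601.3  65.  176.3] 591.8 46.9 83.6
180 863 [599.4  65.6 185. ] 590.1 46.6 84.2
190 983 [598.2  65.9 195.2] 588.0 48.5 82.6
200 1085 [596.8  65.4 204.8] 587.2 48.7 82.5
210 641 [598.   66.  215.7] 590.7 50.7 80.7
220 2602 [594.8  66.1 226.2] 578.6 49.7 82.2
230 5257 [586.3  65.9 233.4] 572.5 51.9 79.9
```

Call:
play_rows(motion=[0,0,0,-2,0,0,0,0,0,0,-4.5,0,0,0,0,0,0,-7,0,0,0,0,0,0,-9.5,0,0,0,0,0,0,-11,0,0,0])

```text
clock: 12.82
position: [581.6, 65.1, 76.5]
ee_rot: [1.0, 0.021, -0.001, 0.0]
contact_force: [-0.4, 0.7, -0.9]
gripper_width: 35.1
```

Call:
play_rows(motion=[0,0,0,-0.6,0,0,0,0,0,0,-1.2,0,0,0,0,0,0,-1.7,0,0,0,0,0,0,-1.7,0,0,0])

```text
clock: 13.32
position: [582.1, 64.7, 60.8]
ee_rot: [1.0, 0.021, -0.0, 0.0]
contact_force: [0.1, 0.4, -2.0]
gripper_width: 35.8
```

```bash
python3 st.py; python3 - <<'E'
from h import *
i,p,d=snap('wrist','w5.png')
i,p,d=snap('scene'); cv2.imwrite('pics/s5.png',cv2.resize(p[100:290,220:460,::-1],None,fx=3,fy=3))
E
```

```text
13.325 [582.1  64.7  60.8] jaw [ 0.042 -0.999  0.   ] tz [-0. -0. -1.] F [ 0.1  0.4 -2. ] 35.78289176950381 [ 0.39  0.49 -0.3   0.   -0.78  1.23]
```

View pics/w5.png

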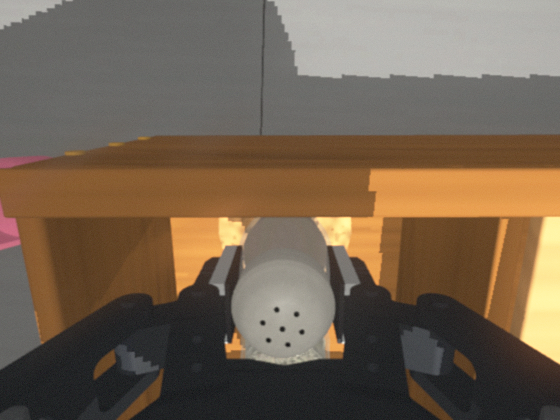

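View pics/s5.png

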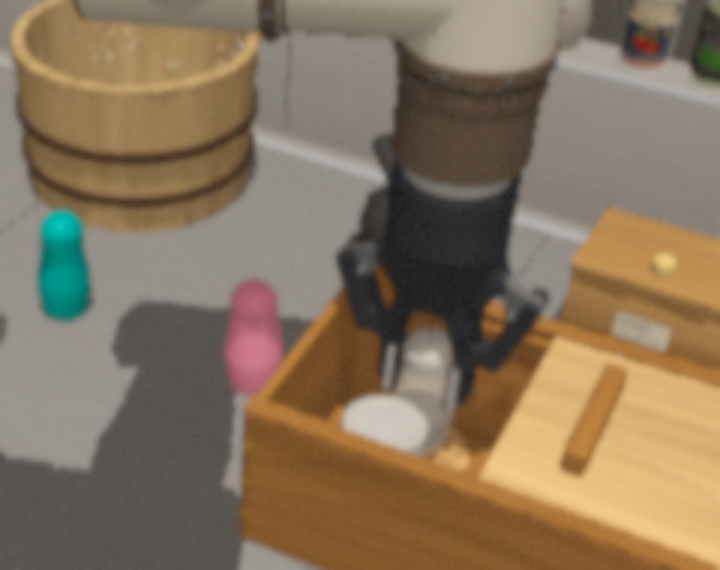

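Call:
play_rows(motion=[0,0,-0.1,-0.3,0,0,0,0,0,-0.1,-0.6,0,0,0,0,0,-0.1,-0.8,0,0,0,0,0,-0.1,-0.8,0,0,0])

```text
clock: 13.92
position: [581.9, 63.6, 52.5]
ee_rot: [1.0, 0.021, -0.0, 0.0]
contact_force: [0.1, -0.1, -1.8]
gripper_width: 35.6
```

Call:
play_rows(motion=[0,0,0,-0.1,0,0,0,0,0,0,-0.2,0,0,0,0,0,0,-0.2,0,0,0])

```text
clock: 14.3
position: [582.1, 63.7, 50.8]
ee_rot: [1.0, 0.021, -0.0, 0.0]
contact_force: [0.3, -0.4, -1.0]
gripper_width: 35.6
```

Call:
play_rows(motion=[0,0,0,-0.1,0,0,0,0,0,0,-0.1,0,0,0])

```text
clock: 14.55
position: [582.4, 63.7, 50.6]
ee_rot: [1.0, 0.021, 0.0, 0.0]
contact_force: [-2.1, 0.3, 4.8]
gripper_width: 35.7
```

Call:
play_rows(motion=[47,0,0,0,0,0,0,52,0,0,0,0,0,0,60,0,0,0,0,0,0,75,0,0,0,0,0,0,75,0,0,0,0,0,0])

```text
clock: 15.18
position: [582.1, 63.7, 49.7]
ee_rot: [1.0, 0.021, -0.0, 0.0]
contact_force: [0.0, 0.3, -0.1]
gripper_width: 64.3
```

```bash
python3 st.py; python3 - <<'E'
from h import *
i,p,d=snap('wrist','w6.png')
E
```

```text
15.175 [582.1  63.7  49.7] jaw [ 0.042 -0.999  0.   ] tz [-0. -0. -1.] F [ 0.   0.3 -0.1] 64.31887222257643 [ 0.39  0.51 -0.31  0.   -0.76  1.23]
```

View pics/w6.png

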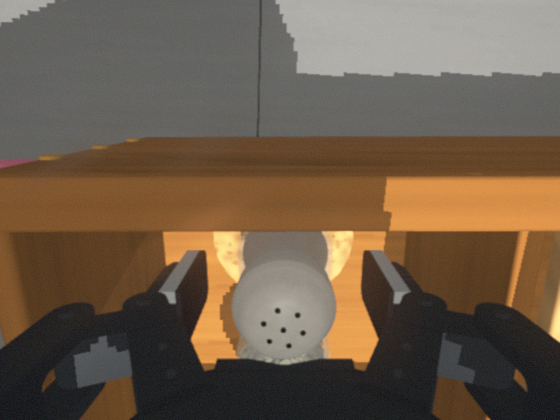

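Call:
play_rows(motion=[75,0,0,1,0,0,0,75,0,0,4,0,0,0,75,0,0,8,0,0,0,75,0,0,12,0,0,0,75,0,0,14,0,0,0])

```text
clock: 15.85
position: [583.1, 63.9, 193.5]
ee_rot: [1.0, 0.021, 0.003, -0.001]
contact_force: [0.4, 0.6, -0.0]
gripper_width: 64.1
```

Call:
play_rows(motion=[40,-0.8,-3.5,0,0,0,0,40,-1.6,-7,0,0,0,0,40,-2.4,-9.5,0,0,0,0,40,-3.2,-11.6,-2,0,0,0])

```text
clock: 16.35
position: [551.1, -53.2, 172.0]
ee_rot: [1.0, 0.021, 0.003, -0.0]
contact_force: [1.0, 0.5, -0.1]
gripper_width: 34.2
```

```bash
python3 st.py; python3 - <<'E'
from h import *
i,p,d=snap('top'); d=cv2.medianBlur(d,3); P=cloud(i,d)
cv2.imwrite('pics/top6.png',cv2.resize(p[130:260,170:510,::-1],None,fx=2.3,fy=2.3,interpolation=cv2.INTER_CUBIC))
for n,zz in (('mat_top',11),('jar_mid',50),('shaker_mid',56)):
    for r in arm.place_of(n,'top')[:4]: print(n,r['confidence'],np.round(r['uv']),np.round(at_z(i,*r['uv'],zz),1))
i,p,d=snap('wrist','w7.png')
i,p,d=snap('scene'); cv2.imwrite('pics/s7.png',cv2.resize(p[100:290,220:460,::-1],None,fx=3,fy=3))
E
```

```text
16.35 [551.1 -53.2 172. ] jaw [ 0.042 -0.999 -0.   ] tz [ 0.005  0.    -1.   ] F [ 1.   0.5 -0.1] 34.21251860205701 [ 0.2   0.31 -0.26  0.   -0.99  1.42]
jar_mid 0.63 [348. 218.] [504.7  61.   50. ]
shaker_mid 0.68 [282. 176.] [591.1 201.5  56. ]
shaker_mid 0.66 [199. 172.] [595.2 376.5  56. ]
```

View pics/top6.png

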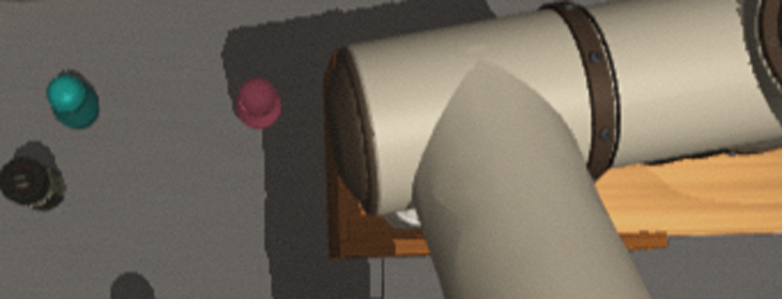

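View pics/s7.png

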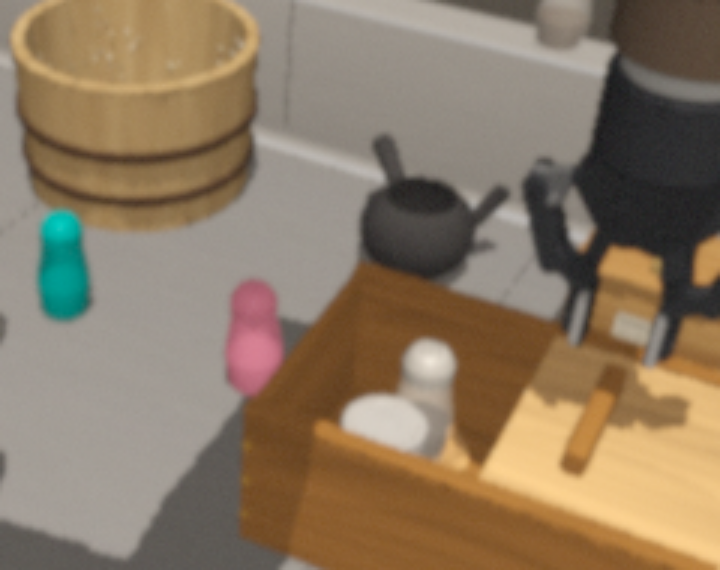

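Call:
play_rows(motion=[45,0,0,-3,0,0,0,45,0,0,-5,0,0,0,45,0,0,-5.4,0,0,0,0,0,0,-5.4,0,0,0,0,0,0,-5.4,0,0,0])

```text
clock: 17.27
position: [551.0, -52.0, 117.1]
ee_rot: [1.0, 0.022, 0.001, -0.0]
contact_force: [-0.4, 1.5, 1.2]
gripper_width: 12.3
```

Call:
play_rows(motion=[0,0,0,0,0,0,0,0,-0.1,2.2,0,0,0,0,0,-0.2,4.4,0,0,0,0,0,-0.3,6.6,0,0,0,0,0,-0.4,8.8,0,0,0,0])

```text
clock: 17.9
position: [547.1, 35.8, 117.0]
ee_rot: [1.0, 0.021, 0.001, 0.0]
contact_force: [1.6, -2.2, 2.2]
gripper_width: 12.2
```

Call:
play_rows(motion=[0,-0.1,1.5,0,0,0,0,0,-0.1,3,0,0,0,0,0,-0.2,4,0,0,0,0,0,-0.2,4,0,0,0,0])

```text
clock: 18.4
position: [545.3, 77.2, 117.1]
ee_rot: [1.0, 0.022, 0.002, -0.001]
contact_force: [0.9, 1.9, 6.3]
gripper_width: 12.5
```

Call:
play_rows(motion=[0,0,0.3,0,0,0,0,0,0,0.5,0,0,0,0,0,0,0.7,0,0,0,0,0,0,0.7,0,0,0,0])

```text
clock: 18.9
position: [545.0, 82.9, 117.0]
ee_rot: [1.0, 0.021, 0.001, -0.0]
contact_force: [0.5, -1.5, 5.5]
gripper_width: 12.0
```

Call:
play_rows(motion=[0,0,0.2,0,0,0,0,0,0,0.4,0,0,0,0,0,0,0.4,0,0,0,0])

```text
clock: 19.27
position: [545.0, 83.1, 117.0]
ee_rot: [1.0, 0.021, 0.0, 0.003]
contact_force: [3.9, -15.5, 6.6]
gripper_width: 12.6
```

Firm stop reached at the shut end, after 135.5 mm of travel. I'll release, rise and back off.

Call:
play_rows(motion=[45,0,-0.3,0,0,0,0,45,0,-0.3,0,0,0,0,45,0,-0.3,0.5,0,0,0,45,0,-0.3,4,0,0,0,45,0,-0.3,10,0,0,0])

```text
clock: 19.9
position: [542.6, 83.8, 214.9]
ee_rot: [1.0, 0.021, -0.003, 0.001]
contact_force: [1.3, -0.1, 0.0]
gripper_width: 38.5
```

Call:
play_rows(motion=[45,-4,4,0,0,0,0,45,-7,8,0,0,0,0,45,-9,13,0,0,0,0,45,-11,18,0,0,0,0,45,-12,23,0,0,0,0])

```text
clock: 20.52
position: [422.6, 315.6, 216.5]
ee_rot: [1.0, 0.022, 0.0, -0.0]
contact_force: [0.6, -0.1, -0.0]
gripper_width: 38.4
```

```bash
python3 st.py; python3 - <<'E'
from h import *
i,p,d=snap('top'); d=cv2.medianBlur(d,3); P=cloud(i,d)
cv2.imwrite('pics/top8.png',cv2.resize(p[130:290,150:510,::-1],None,fx=2.2,fy=2.2,interpolation=cv2.INTER_CUBIC))
x,y,z=P[...,0],P[...,1],P[...,2]
b=(x>480)&(x<620)&(y>20)&(y<130)&(z>121)&(z<140)
print('bar',b.sum(),cv2.minAreaRect(P[b][:,:2].astype(np.float32)))
for r in arm.outline_of('cover','top')[:1]:
    q=r['mask']; print(r['confidence'],cv2.minAreaRect(P[q&(z>95)][:,:2].astype(np.float32)))
i,p,d=snap('scene'); cv2.imwrite('pics/s8.png',cv2.resize(p[100:330,170:490,::-1],None,fx=2.4,fy=2.4))
E
```

```text
20.525 [422.6 315.6 216.5] jaw [ 0.044 -0.999 -0.001] tz [ 0.     0.001 -1.   ] F [ 0.6 -0.1 -0. ] 38.36764752660814 [ 0.95  0.23 -0.25 -0.   -1.09  0.67]
bar 348 ((543.7992553710938, 82.26942443847656), (86.90718078613281, 14.597043991088867), 2.9129271507263184)
0.77 ((548.076904296875, -6.64617919921875), (151.48739624023438, 267.49761962890625), 2.4213850498199463)
```

View pics/top8.png

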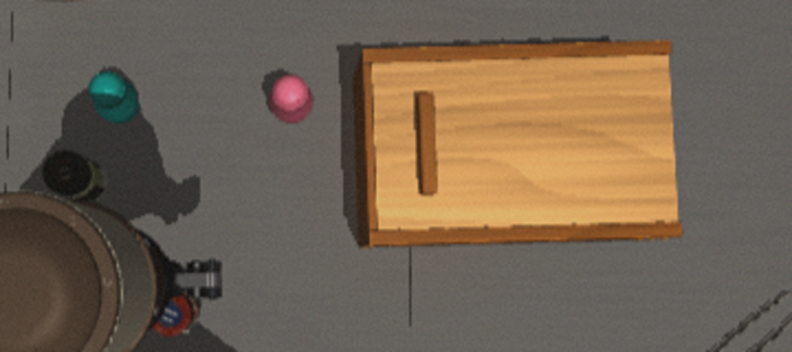

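View pics/s8.png

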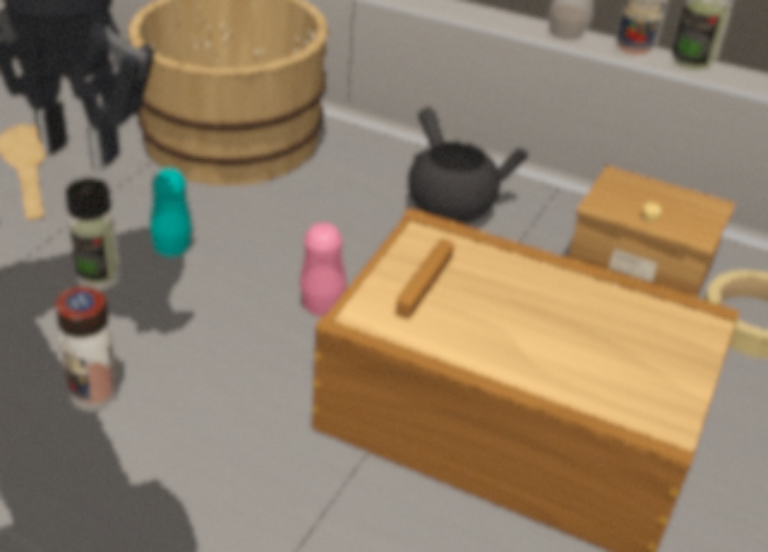

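```bash
python3 -c "
from bench import arm
print(arm.job_done())"
```

```text
the job is handed in; nothing more can be done
None
```

The pepper shaker is standing on the cork mat inside the seasoning box with the cover shut again. I handed the job in about 20.6 s into the 64 s limit; no verdict was reported.

- **Shaker:** I picked the clear/grey one between the teal and pink look-alikes and set it down until the wrist felt light contact. I let go at about (582, 64), within 2 mm of my estimate of the mat's centre (581.5, 63). The pictures after release showed it upright on the mat.
- **Cover:** It met the firm stop at both ends, 135.5 mm apart by the arm's own position. In the last top picture the crossbar had moved about 134 mm from where it sat fully open. I saw no gap at the +y end.
- **Other jars:** In the last pictures both spice jars stood where they started, judged by eye. The jar in the box looked upright just before the cover closed. The gripper was clear of everything at hand-in.
- **Grip width:** The fingers closed to 35.5 mm on the shaker instead of 44 mm, because they caught its narrower waist. The hold was steady and the shaker hung upright.
- **Not checked:** The arm blocked the top view after I let go, so I could not re-measure the shaker against the mat. Once the cover was shut, nothing inside could be seen.

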